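# Hang the loop antenna on its sprung J-hook

## Task

Lift the black loop antenna out of its blue foot by the top of its rim and hang it, grey box down, on the red J-hook. With the rim still in hand, feel for the hook and push down past the sprung roller until the rim is right down on the seat, hold it there for half a second with a firm push of about 12 N (never above 25 N on the hook), then let go so that it hangs still. Leave everything else on the desk where it is.

Things in the scene. Friction and masses are not known exactly. Their poses are not given: they have to be found in the camera images.
- loop: loop antenna, 0.24-0.39 kg: stiff upright flat black ring, 224 mm outside and 136 mm inside diameter, 14 mm thick, orange patch at the top of the rim, grey box (26 thick, 60 wide, 46 high) at the bottom. Origin under the box; z up through the ring's centre (116 mm up) to the rim's top (228 mm up); x is square to the ring (the 14 mm way). Either face may point to the post.
- loop_center (a point): centre of the ring's hole, 112 mm below the top of the rim.
- loop_top (a point): middle of the rim's top outer edge, at the orange patch; axes as the loop's. The rim is 44 mm deep: its inner edge, which goes on the hook, is 44 mm straight below. Pinch the outer 24 mm from above, across the 14 mm; keep fingers off the inner 20 mm, which enters the hook.
- cradle: blue fixed foot in which the loop stands at the start: 100 x 130 mm base 10 mm thick, two walls to 38 mm above the table, 31 mm apart, holding the box with 2.5 mm play each side; lift straight up 35 mm to clear. Origin under its middle; the loop's plane is along its y.
- stand: fixed hook stand. Origin on the table plumb under the middle of the hook's throat. The red hook arm runs along x from a post (22 mm thick, 38 mm collar, at x = +88 mm) to the upturned tip, which ends at x = -27 mm. Base 140 x 120 x 12 mm, x +5 to +145 mm. Nothing stands over 20 mm above the seat. The hook arm yields on a spring, 1 mm per 8 N; 25 N at most.
- seat_low (a point): point of the stand 225 mm straight above its origin: the LOWEST place where the hook's seat can be. The arm is clamped 0 to 40 mm above this, differently each time, not reported: find it by feel. Seat: level, 16 mm wide (y), 18 mm long (x -9 to +9 mm); behind it a back stop 8 mm high, then a lead-in sloping back to 20 mm; in front two tip cheeks 9 mm high.
- keeper (a joint): sprung white roller (16 mm across, axis along y, 8 mm above the seat) between the tip cheeks, 8 mm into the throat. The rim rides on it until pushed with 3-8 N besides its own weight; then it gives way, push falls, and the rim bottoms hard 10-16 mm lower. Value in m: 0 empty, under 0.0025 rim on top, 0.004-0.006 rim down in the throat (0.004 when let go).
- handheld: black hand-held radio standing upright, 32 x 56 x 100 mm with a 75 mm stub aerial on top; origin under its middle. Bystander.
- mug: blue ceramic mug, 76 mm across, 90 mm high; origin under its middle. Bystander.
- driver: screwdriver lying flat, 150 mm long; origin under its middle. Bystander.
- jar: closed jar, 60 mm across, 80 mm high; origin under its middle. Bystander.
- adapter: small metal plug adapter lying flat, 60 mm long, 18 mm thick; origin under its middle. Bystander.
- lens: black camera-lens-like cylinder standing upright, 64 mm across, 85 mm high; origin under its middle. Bystander.
Not all that is in view belongs to the job. Leave any green look-alike of the loop alone.

How it is judged:
By the outcome, as a careful person would: the job done as asked, in the order asked, and still so for the second after the job is handed in, with the robot touching nothing.
It also fails if it takes over 58 s, if anything falls off the work surface, if the arm or the gripper's body presses on something with over 40 N, if the wrist force passes 120 N, or if a joint passes its speed limit or range.

## Robot

A 7-joint arm with a two-finger parallel gripper is mounted at the origin on the work surface. World frame = base frame: x ahead of the robot, y to its left, z up, the work surface at z = 0. Lengths are in m, angles in rad, forces in N, time in s.
With the tool pointing down it reaches from about 0.4 to 0.875 m from the base axis. Payload 19.3 kg.
Tool frame: the origin (TCP) lies midway between the tips of the shut fingers; the grasp point (between the pads) lies 19 mm behind it (bot.pinch_z is the distance from the TCP to the grasp point, in m); z points along the fingers, y is the direction in which the jaws open and shut (so a half turn about z gives the same grasp; the last joint's range is limited). The gripper opens to 85 mm and grips with 20 to 120 N. Pads are 22 mm wide; open, the fingers measure 114 mm over their backs; the gripper's body (76 mm by 85 mm) begins 54 mm behind the grasp point. The pads swing forward as they close: fully open they stand 13 mm farther back than shut.
Start: joints at [1.251, 0.521, -0.036, 1.599, 0.021, 1.021, -0.113], TCP at [0.154, -0.606, 0.198] pointing down, gripper open.
Joint ranges: [-2.91, 2.91], [-0.3, 2.13], [-1.5, 1.42], [0.17, 2.43], [-1.26, 4.41], [0.16, 1.93], [-2.52, 2.52]. Speed limits (rad/s): [1.89, 1.89, 2.39, 2.39, 3.01, 3.01, 3.01].

## Interface

Orientations are given as [roll, pitch, yaw] about the fixed x, y, z axes, in that order (R = Rz(yaw) Ry(pitch) Rx(roll)).
In Python, from workcell import bot gives the robot as it stands. The module is installed in compiled form; this text tells all that it offers.
- The arm moves only by the tool move_arm, never from a script. Its argument "moves" is text: rows parted by semicolons, each of 4 numbers parted by spaces: the shift along the tool's x, y, z in mm, then the turn about the tool's z in rad. In form: dx dy dz yaw; .... A call has exactly 10 rows; each row is the pose to reach, as a shift and turn from the pose commanded when the call began, along the tool's axes at that moment; what a row does not reach only later rows make up. A row lasts 1/12 s, in which the tool goes at most 41.7 mm and 7.16 degrees, less where a joint would pass 70% of its speed; a pose out of reach is approached as far as the arm can. A call with a gripper value outside its range is refused whole. "grip" is the opening, from 0 (shut) to 1 (fully open), set as the call begins (left out, the last holds). The fingers move at their own pace and stop on an object; "grip_force" is the grip in N (left out, the last holds). Time passes only in rows, so rows that repeat a pose let the fingers close, or fill a call up. It gives the time, the measured TCP pose, the force and the opening at its end, in the units of the state.
- bot.observe(): the state, without advancing time (a new reading comes with each control period).
- bot.grab_frame(name): name is "scene" or "side" or "wrist"; returns a dict with "frame" (480x640x3 uint8, red, green, blue), "z_map" (480x640 float32, m along the optical axis (not along the pixel's ray), 0 where there is no reading), "K" (3x3 intrinsics, pixels), "eye" and "attitude" of the camera in the world. Camera axes: x right, y up, looking along -z (the intrinsics and any distortion apply to the point x, -y, -z); pixel columns grow to the right and rows downward; lengths in m; the calibration is good to about 2 mm. The wrist camera is an equidistant fisheye: a pixel r from the principal point sees the ray r / f radians off the axis. A picture is of the moment at which its call begins.
- bot.job_done(): hands the job in, once; it reports no verdict.
Trained networks look in a picture, given as the dict that the camera call returned (one of the last four; its "shot" number tells which), for a name from the list of things; names that differ only in an ending like _2 or _b are one class to them, and where a whole thing is asked for, a point or a joint stands for the part that bears it (a point fixed in the world has none). Each returns a list of dicts, best first, with "conf" (0 to 1); they miss things now and then, are a little off and sometimes report something else, mostly with a low value. They report only what shows in the picture. A call takes as long as a camera call. They do not tell look-alikes from the thing itself.
- bot.search_frame(picture, label): "at" ([column, row] in pixels, amid what is visible of it).
- bot.pinpoint(picture, label): "at" ([column, row] in pixels: a listed point, or the origin of a listed thing).
The state is a dict: "clock": time; "qpos": joint angles; "qd": joint speeds; "joint_efforts": joint torques, N m; "position": TCP position; "tool_rot": TCP orientation; "force": force on the tool from outside, world axes, zero at the start; "moment": the same for the moment, N m; "grip_width": finger opening in m.
Only numpy, scipy, OpenCV 4.12 (cv2) and the standard library are available. Lean on these libraries where they do the work, as an engineer would, in place of code of your own. Each camera call takes 0.05 s, during which the arm holds its last target. There are 200 camera calls.

## Working session

There is one attempt and no reset: what is moved stays moved. The work goes in short steps, Python scripts to look and compute and a tool call to move; the robot and the scene stay as the last step left them, time stands still between calls to the robot, and variables do not carry over. Pictures are saved under pics/ and viewed, about 8 in all and at most 12, crops included, and the job is handed in when it is done.

Besides the shell and the picture viewer there is one more tool, called after "Request:" as name(argument=value, ...), one argument or row to a line, values as JSON. move_arm: Moves the arm, as the interface text tells. Its arguments: {"type":"object","properties":{"moves":{"type":"string"},"grip":{"type":"number"},"grip_force":{"type":"number"}},"required":["moves"]}

```bash
mkdir -p pics
cat > h.py <<'E'
import numpy as np, cv2
from scipy.spatial.transform import Rotation as R
from workcell import bot
def att(p):
    a=np.array(p["attitude"],float)
    return a if a.shape==(3,3) else R.from_euler('xyz',a).as_matrix() if a.size==3 else R.from_quat(a).as_matrix()
def world(p,uv,z=None,fish=False):
    """pixel -> world using depth z (along axis) or z_map"""
    u,v=uv; K=np.array(p["K"])
    if z is None: z=p["z_map"][int(round(v)),int(round(u))]
    x=(u-K[0,2])/K[0,0]; y=(v-K[1,2])/K[1,1]
    if fish:
        r=np.hypot(x,y); s=np.tan(r)/r if r>1e-9 else 1; x*=s;y*=s
    return att(p)@(np.array([x,-y,-1])*z)+np.array(p["eye"])
def cloud(p):
    z=p["z_map"]; v,u=np.nonzero(z>0); d=z[v,u]; K=np.array(p["K"])
    c=np.stack([(u-K[0,2])/K[0,0]*d,-(v-K[1,2])/K[1,1]*d,-d],1)
    return c@att(p).T+np.array(p["eye"]), p["frame"][v,u], u, v
def proj(p,X):
    c=att(p).T@(np.array(X)-np.array(p["eye"])); K=np.array(p["K"])
    return K[0,0]*c[0]/-c[2]+K[0,2], K[1,1]*-c[1]/-c[2]+K[1,2]
def save(p,n,crop=None,s=1):
    f=p["frame"][:,:,::-1]
    if crop: f=f[crop[1]:crop[3],crop[0]:crop[2]]
    cv2.imwrite("pics/"+n,cv2.resize(f,None,fx=s,fy=s,interpolation=cv2.INTER_CUBIC))
E
python3 - <<'E'
from h import *
print(bot.observe())
for n in ("scene","side"):
    p=bot.grab_frame(n); save(p,n+"1.png")
    print(n,p["K"],p["eye"],p["attitude"],[k for k in p])
    for l in ("loop","loop_top","loop_center","cradle","stand","seat_low","keeper"):
        for fn in ("search_frame","pinpoint"):
            try: print(l,fn,[(np.round(d["at"]),round(d["conf"],2),np.round(world(p,d["at"]),3)) for d in getattr(bot,fn)(p,l)[:3]])
            except Exception as e: print(l,fn,e)
E
```

```text
{'clock': 0.0, 'qpos': array([ 1.25084803,  0.52201121, -0.03637742,  1.60002579,  0.02120378,
        1.0211206 , -0.11279395]), 'qd': array([-0.00042587, -0.00184297, -0.00110945, -0.000146  ,  0.00033225,
       -0.001362  ,  0.00068042]), 'joint_efforts': array([ 5.37057786e-04, -9.27124786e+01,  1.98075145e+00, -3.69936919e+01,
        1.79134542e-02,  8.20309360e-03, -1.07976948e-04]), 'position': array([ 0.1543645 , -0.60522799,  0.19782058]), 'tool_rot': array([-3.14041449e+00,  6.42534719e-05,  2.49790088e-01]), 'force': array([-0.4749657 ,  0.46180305,  0.46492189]), 'moment': array([-0.01380332,  0.01664917, -0.04424959]), 'grip_width': 0.0854228775615958}
scene [[465.95281475   0.         314.53857446]
 [  0.         465.95281475 239.59919847]
 [  0.           0.           1.        ]] [ 1.39070328 -0.27717337  1.14315716] [7.57196026e-01 9.97035257e-04 1.28907257e+00] ['frame', 'z_map', 'K', 'eye', 'attitude', 'shot']
loop search_frame [(array([394., 214.]), 0.65, array([ 0.307,  0.33 , -0.001])), (array([367., 172.]), 0.57, array([ 0.057,  0.322, -0.005]))]
loop pinpoin
[... 2771 characters left out ...]
rray([ 0.644, -0.192,  0.038]))]
cradle pinpoint [(array([258., 344.]), 0.9, array([0.46 , 0.263, 0.036]))]
stand search_frame [(array([328., 223.]), 0.97, array([ 0.646, -0.191,  0.032])), (array([444., 210.]), 0.5, array([ 0.403, -0.435,  0.065]))]
stand pinpoint [(array([344., 246.]), 0.73, array([ 0.566, -0.171, -0.   ]))]
seat_low search_frame [(array([327., 224.]), 0.9, array([ 0.644, -0.184,  0.035]))]
seat_low pinpoint []
keeper search_frame [(array([244., 302.]), 0.58, array([ 0.615,  0.174, -0.001])), (array([348., 170.]), 0.51, array([ 0.557, -0.166,  0.261]))]
keeper pinpoint it knows: adapter, cradle, driver, handheld, jar, lens, loop, loop_center, loop_top, mug, seat_low, stand
```

View pics/scene1.png

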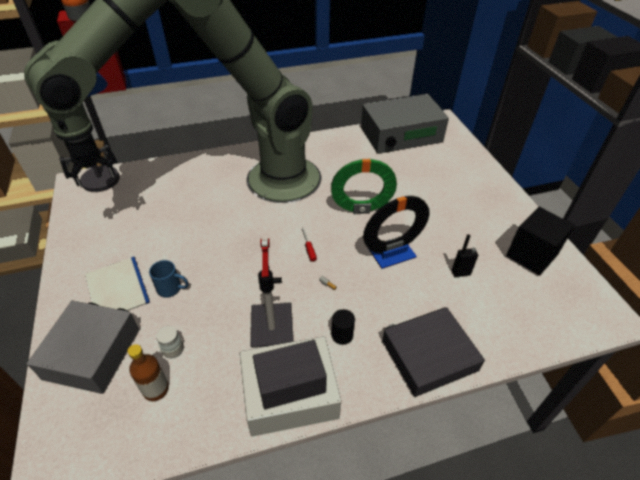

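View pics/side1.png

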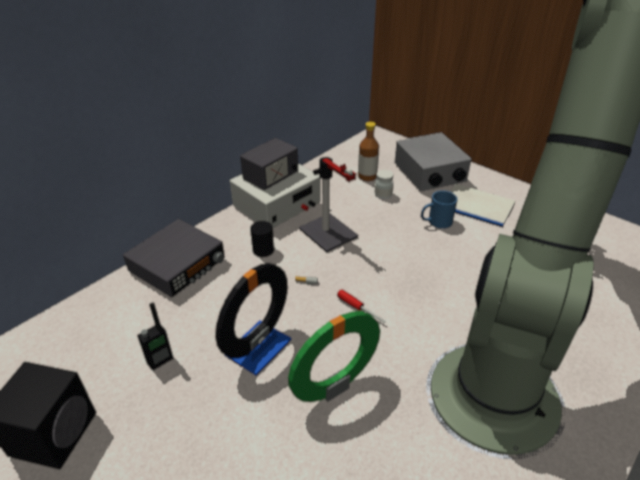

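Black loop in the blue foot: scene (401,203) and side (251,275). The only look-alike is the green ring, at scene (365,166) and side (338,325). The red hook is at scene (265,250) and side (345,172). I choose the black one and will fit its geometry from depth.

```bash
cat > fit.py <<'E'
from h import *
def rgb(c):
    c=c.astype(int); return c[:,0],c[:,1],c[:,2]
for n in ("scene","side"):
    p=bot.grab_frame(n); X,c,u,v=cloud(p); r,g,b=rgb(c)
    if n=="scene": save(p,"crop1.png",(330,140,450,280),4)
    box=(np.abs(X[:,0]-.48)<.13)&(np.abs(X[:,1]-.245)<.13)&(X[:,2]>.07)&(X[:,2]<.26)
    notg=~(g>r+25)
    dark=box&(np.maximum(r,np.maximum(g,b))<70); P=X[dark]
    # keep the majority plane (vertical): ransac
    best=None;rng=np.random.default_rng(0)
    for _ in range(300):
        a,d=P[rng.choice(len(P),2,False)][:,:2]; t=d-a
        if np.hypot(*t)<.03: continue
        nn=np.array([-t[1],t[0]])/np.hypot(*t); s=(np.abs((P[:,:2]-a)@nn)<.004)
        if best is None or s.sum()>best.sum(): best=s
    Q=P[best]; m=Q[:,:2].mean(0); w,V=np.linalg.eigh(np.cov((Q[:,:2]-m).T)); yaw=np.arctan2(V[1,1],V[0,1])
    s=(Q[:,:2]-m)@V[:,1]; 
    A=np.c_[2*s,2*Q[:,2],np.ones(len(s))]
    print(n,"loop face",m.round(4),"plane dir deg",np.degrees(yaw).round(1),len(Q),"s mid",((s.min()+s.max())/2).round(4),"ext",np.ptp(s).round(3),"ztop",Q[:,2].max().round(3),"ctr",(m+V[:,1]*(s.min()+s.max())/2).round(4))
    o=box&(r>150)&(g>50)&(g<r-50)&(b<80)&(X[:,2]>.18); 
    if o.sum(): print(" orange",o.sum(),X[o].mean(0).round(4),X[o].min(0).round(3),X[o].max(0).round(3))
    bl=(np.abs(X[:,0]-.48)<.13)&(np.abs(X[:,1]-.245)<.13)&(b>r+60)&(X[:,2]<.045)&(X[:,2]>.003)
    print(" blue",bl.sum(),cv2.minAreaRect(X[bl][:,:2].astype(np.float32)))
    h=(np.abs(X[:,0]-.6)<.2)&(np.abs(X[:,1]+.19)<.2)&(r>90)&(g<60)&(b<60)&(X[:,2]>.18); H=X[h]
    m=H[:,:2].mean(0); w,V=np.linalg.eigh(np.cov((H[:,:2]-m).T)); d=V[:,1]; d=d*np.sign(d[0]); s=(H[:,:2]-m)@d
    print(" hook",len(H),m.round(4),"dir",np.degrees(np.arctan2(d[1],d[0])).round(1),"tip",(m+d*s.min()).round(4),"end",(m+d*s.max()).round(4),"z",np.percentile(H[:,2],[2,50,98]).round(3))
    for lo in np.arange(s.min(),s.max(),.01):
        k=(s>=lo)&(s<lo+.01)
        if k.sum(): print("   s",round(lo-s.min(),3),k.sum(),H[k,2].min().round(3),H[k,2].max().round(3))
    ba=(np.abs(X[:,0]-.64)<.2)&(np.abs(X[:,1]+.19)<.14)&(np.abs(X[:,2]-.012)<.007)&(c.max(1)<110)
    q=X[ba][:,:2]; med=np.median(q,0); q=q[np.hypot(*(q-med).T)<.1]
    print(" base",len(q),cv2.minAreaRect(q.astype(np.float32)))
E
python3 fit.py
```

```text
scene loop face [0.4862 0.242 ] plane dir deg 96.0 1083 s mid 0.0043 ext 0.223 ztop 0.238 ctr [0.4857 0.2462]
 orange 23 [0.4812 0.2482 0.2381] [0.473 0.237 0.235] [0.488 0.258 0.241]
 blue 512 ((0.5019147992134094, 0.25024619698524475), (0.06204652041196823, 0.12863041460514069), 4.723873138427734)
 hook 154 [ 0.6175 -0.1849] dir -13.4 tip [ 0.5581 -0.1707] end [ 0.66  -0.195] z [0.242 0.248 0.267]
   s 0.0 3 0.241 0.246
   s 0.02 25 0.245 0.269
   s 0.03 19 0.243 0.267
   s 0.04 13 0.245 0.25
   s 0.05 15 0.242 0.25
   s 0.06 15 0.243 0.253
   s 0.07 14 0.241 0.25
   s 0.08 20 0.245 0.25
   s 0.09 21 0.242 0.251
   s 0.1 9 0.246 0.254
 base 1480 ((0.643891453742981, -0.19079843163490295), (0.1166534349322319, 0.14066024124622345), 79.37592315673828)
side loop face [0.4704 0.2632] plane dir deg 96.1 1969 s mid -0.0115 ext 0.222 ztop 0.238 ctr [0.4716 0.2517]
 orange 47 [0.4762 0.2512 0.2372] [0.468 0.24  0.234] [0.484 0.263 0.24 ]
 blue 756 ((0.4757270812988281, 0.2541859745979309), (0.09905105084180832, 0.12517012655735016), 6.154057502746582)
 hook 107 [ 0.6152 -0.1793] dir -14.9 tip [ 0.5486 -0.1616] end [ 0.6655 -0.1926] z [0.24  0.246 0.26 ]
   s 0.0 5 0.25 0.257
   s 0.01 2 0.246 0.251
   s 0.02 6 0.244 0.248
   s 0.03 8 0.241 0.262
   s 0.04 10 0.24 0.248
   s 0.05 11 0.241 0.248
   s 0.06 12 0.24 0.248
   s 0.07 6 0.243 0.247
   s 0.08 13 0.238 0.248
   s 0.09 11 0.242 0.249
   s 0.1 14 0.242 0.249
   s 0.11 8 0.244 0.248
   s 0.12 1 0.243 0.243
 base 1056 ((0.6422001123428345, -0.18592682480812073), (0.12017546594142914, 0.1451946496963501), 77.92212677001953)
```

View pics/crop1.png

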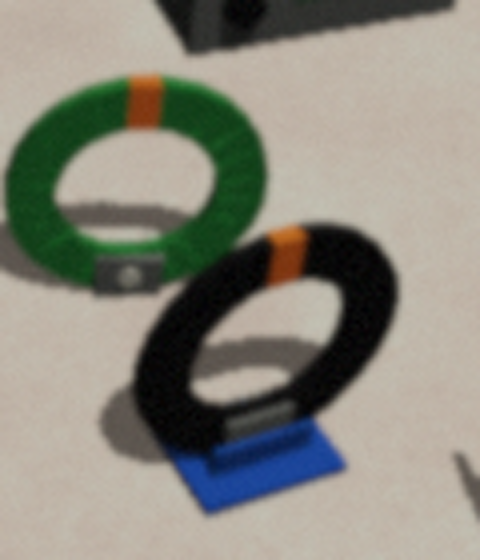

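The crop confirms it: the black ring with its orange top at scene (401,203) stands in the blue foot, centred near (0.479, 0.249), plane at 96°, top at 0.238. Next I work out the travel moves.

```bash
cat >> h.py <<'E'
def togo(*targets):
    """targets: (x,y,z,yaw_deg) world -> tool shifts mm, turn rad from measured pose"""
    o=bot.observe(); p=o["position"]; M=R.from_euler('xyz',o["tool_rot"]).as_matrix(); yaw=o["tool_rot"][2]
    print("t",round(o["clock"],2),"pos",p.round(4),"rot",o["tool_rot"].round(4),"F",o["force"].round(2),"w",round(o["grip_width"],4))
    for t in targets:
        d=M.T@(np.array(t[:3])-p)*1000; print(t,"->",d.round(1),"yaw",round(-(np.radians(t[3])-yaw),3))
E
python3 -c "
from h import *
togo((.42,-.35,.40,60),(.479,.249,.40,96))"
```

```text
t 1.5 pos [ 0.1545 -0.6056  0.1984] rot [-3.1416  0.      0.2498] F [-0.9  -0.45  0.14] w 0.0854
(0.42, -0.35, 0.4, 60) -> [ 320.5 -182.  -201.6] yaw -0.797
(0.479, 0.249, 0.4, 96) -> [ 525.7 -747.9 -201.6] yaw -1.426
```

Request:
move_arm(
  moves="20 -10 -40 -0.1;50 -25 -80 -0.2;85 -45 -115 -0.3;120 -65 -145 -0.4;155 -85 -170 -0.5;190 -105 -190 -0.6;225 -126 -202 -0.7;262 -147 -202 -0.8;295 -166 -202 -0.85;320 -185 -202 -0.9",
  grip=1,
)

```text
clock: 2.33
position: [0.4011, -0.3667, 0.3997]
tool_rot: [3.14, 0.001, 1.152]
force: [0.1, -1.5, -1.0]
grip_width: 0.0852
```

```bash
python3 -c "
from h import *
togo((.44,-.05,.40,90),(.479,.249,.36,96))"
```

```text
t 2.33 pos [ 0.4011 -0.3667  0.3997] rot [3.1402e+00 6.0000e-04 1.1521e+00] F [ 0.07 -1.48 -0.95] w 0.0852
(0.44, -0.05, 0.4, 90) -> [305.2 -93.2  -0.6] yaw -0.419
(0.479, 0.249, 0.36, 96) -> [ 594.2 -179.2   39.1] yaw -0.523
```

Request:
move_arm(
  moves="39 -13 0 -0.06;78 -26 0 -0.12;117 -39 0 -0.18;156 -52 0 -0.24;195 -65 0 -0.3;234 -78 0 -0.36;273 -90 0 -0.42;312 -103 0 -0.46;351 -116 0 -0.5;390 -129 0 -0.525",
)

```text
clock: 3.17
position: [0.4412, 0.0426, 0.3991]
tool_rot: [3.141, 0.001, 1.677]
force: [1.4, 0.0, -0.1]
grip_width: 0.085
```

Request:
move_arm(
  moves="20 20 0 0;40 40 5 0;60 60 10 0;75 75 15 0;90 90 20 0;100 97 25 0;100 97 30 0;100 97 35 0;100 97 40 0;100 97 40 0",
)

```text
clock: 4.0
position: [0.5271, 0.149, 0.358]
tool_rot: [-3.141, 0.001, 1.674]
force: [-0.6, 0.4, -0.3]
grip_width: 0.0854
```

```bash
python3 -c "
from h import *
togo((.479,.249,.36,96))"
```

```text
t 4.0 pos [0.5271 0.149  0.358 ] rot [-3.1409e+00  9.0000e-04  1.6737e+00] F [-0.58  0.38 -0.34] w 0.0854
(0.479, 0.249, 0.36, 96) -> [104.4 -37.6  -2. ] yaw -0.002
```

Request:
move_arm(
  moves="25 -9 0 0;50 -18 0 0;75 -27 0 0;95 -34 0 0;104 -38 0 0;104 -38 0 0;104 -38 0 0;104 -38 0 0;104 -38 0 0;104 -38 0 0",
)

```text
clock: 4.83
position: [0.4796, 0.2487, 0.3587]
tool_rot: [-3.142, 0.0, 1.673]
force: [0.9, 0.7, 0.1]
grip_width: 0.0852
```

Run:
```python
from h import *
p=bot.grab_frame("wrist"); save(p,"wrist1.png"); print(p["K"],p["eye"],p["attitude"])
K=np.array(p["K"])
z=p["z_map"]; v,u=np.nonzero(z>0); d=z[v,u]; x=(u-K[0,2])/K[0,0]; y=(v-K[1,2])/K[1,1]; r=np.hypot(x,y)+1e-9
ok=r<1.4; v,u,d,x,y,r=[a[ok] for a in (v,u,d,x,y,r)]; s=np.tan(r)/r
X=np.stack([x*s*d,-y*s*d,-d],1)@att(p).T+np.array(p["eye"]); c=p["frame"][v,u].astype(int)
k=(X[:,2]>.22)&(X[:,2]<.25)&(np.abs(X[:,:2]-[.479,.249]).max(1)<.09)
P=X[k]; print(k.sum(),P.mean(0),cv2.minAreaRect(P[:,:2].astype(np.float32)),np.percentile(P[:,2],[50,95]))
o=k&(c[:,0]>110)&(c[:,2]<80)&(c[:,0]>c[:,1]+30); P=X[o]; print("orange",o.sum(),P.mean(0) if o.sum() else 0,cv2.minAreaRect(P[:,:2].astype(np.float32)))
togo((.479,.249,.214,96))
```

```text
[[371.64829954   0.         322.11474367]
 [  0.         371.64829954 235.11539653]
 [  0.           0.           1.        ]] [0.46987814 0.3306646  0.53555088] [-3.23969449e-01 -5.18705506e-05  1.02118809e-01]
2342 [0.47559484 0.25689444 0.23394684] ((0.476025253534317, 0.25004756450653076), (0.014421163126826286, 0.13074328005313873), 6.0623345375061035) [0.23555091 0.24017648]
orange 528 [0.4760598  0.25068449 0.23954386] ((0.4759746193885803, 0.2500436007976532), (0.014049872756004333, 0.027273358777165413), 5.870398998260498)
t 4.88 pos [0.4794 0.249  0.3586] rot [-3.1415e+00  1.0000e-04  1.6735e+00] F [-0.49  0.08  1.06] w 0.0855
(0.479, 0.249, 0.214, 96) -> [ 1.000e-01 -4.000e-01  1.446e+02] yaw -0.002
```

View pics/wrist1.png

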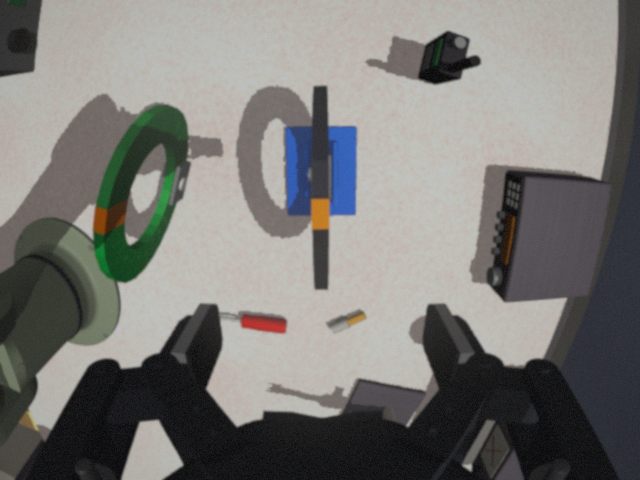

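Request:
move_arm(
  moves="0 -1 25 0;0 -2 55 0;0 -2 85 0;0 -2 110 0;0 -2 128 0;0 -2 138 0;0 -2 144 0;0 -2 145 0;0 -2 145 0;0 -2 145 0",
)

```text
clock: 5.72
position: [0.4775, 0.2498, 0.2147]
tool_rot: [3.14, -0.0, 1.675]
force: [-0.5, -0.4, 0.7]
grip_width: 0.0854
```

Request:
move_arm(
  moves="0 0 0 0;0 0 0 0;0 0 0 0;0 0 0 0;0 0 0 0;0 0 0 0;0 0 0 0;0 0 0 0;0 0 0 0;0 0 0 0",
  grip=0,
  grip_force=90,
)

```text
clock: 6.55
position: [0.477, 0.2495, 0.2137]
tool_rot: [-3.142, -0.0, 1.675]
force: [0.1, -0.8, -0.4]
grip_width: -0.0003
```

Run:
```python
from h import *
p=bot.grab_frame("wrist"); q=bot.grab_frame("side")
a=p["frame"]; b=cv2.resize(q["frame"][200:400,160:400],(640,480)) if 0 else cv2.resize(q["frame"][210:390,180:340],(427,480))
f=np.hstack([cv2.resize(a,(373,280)),cv2.resize(b,(249,280))]); f=cv2.resize(f,(800,360)); cv2.imwrite("pics/chk.png",f[:,:,::-1]); togo()
```

```text
t 6.65 pos [0.4771 0.2495 0.2137] rot [-3.1416 -0.      1.6747] F [-0.75 -0.93 -0.9 ] w -0.0003
```

View pics/chk.png

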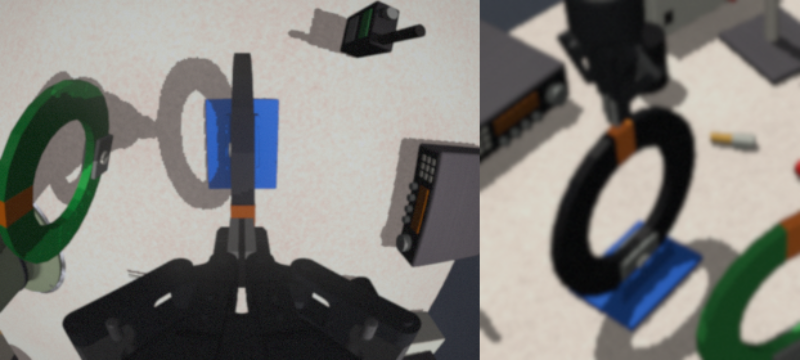

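The side view shows the fingers at the orange patch, but the width reads 0. I need a close crop to tell whether the rim is between the pads.

Run:
```python
from h import *
p=bot.grab_frame("wrist"); q=bot.grab_frame("side"); s=bot.grab_frame("scene")
c=lambda f,x,y,w,h:cv2.resize(f["frame"][y:y+h,x:x+w],(266,400),interpolation=cv2.INTER_CUBIC)
f=np.hstack([c(p,265,240,120,180),c(q,215,210,80,120),c(s,370,150,60,90)]); cv2.imwrite("pics/chk2.png",f[:,:,::-1])
```

```text
(no output)
```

View pics/chk2.png

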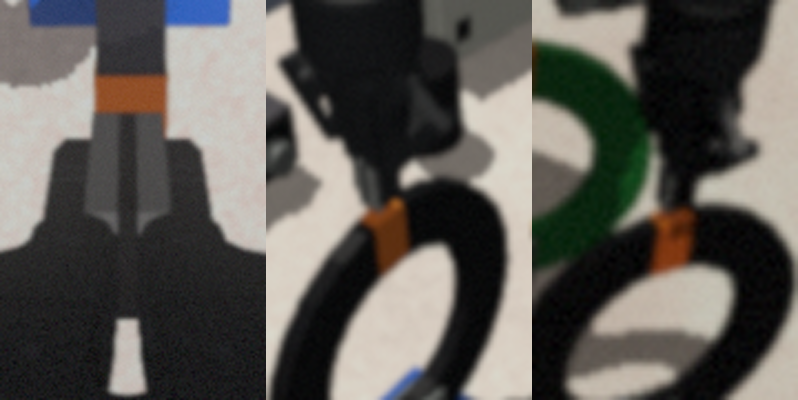

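The fingers closed just above the rim: it is not gripped and has not moved. I check the fingertip height by depth.

Run:
```python
from h import *
togo()
for n in ("scene","side"):
    p=bot.grab_frame(n); X,c,u,v=cloud(p)
    for z in np.arange(.20,.32,.008):
        k=(np.abs(X[:,0]-.478)<.06)&(np.abs(X[:,1]-.25)<.035)&(X[:,2]>=z)&(X[:,2]<z+.008)
        if k.sum(): print(n,z.round(3),k.sum(),np.percentile(X[k,0],[5,50,95]).round(3),np.percentile(X[k,1],[5,50,95]).round(3))
p=bot.grab_frame("wrist")
for v in (255,275,288,293,300,310,320,330): print(v,[world(p,(u,v),fish=True).round(4).tolist() for u in (312,322,333)])
```

```text
t 6.8 pos [0.477  0.2495 0.2137] rot [-3.1416 -0.      1.6748] F [ 0.24  0.76 -0.38] w -0.0
scene 0.2 42 [0.481 0.486 0.488] [0.22  0.253 0.282]
scene 0.208 34 [0.481 0.486 0.49 ] [0.222 0.249 0.279]
scene 0.216 42 [0.482 0.487 0.491] [0.217 0.242 0.28 ]
scene 0.224 45 [0.48  0.485 0.49 ] [0.218 0.253 0.284]
scene 0.232 79 [0.473 0.481 0.489] [0.221 0.245 0.275]
scene 0.24 8 [0.474 0.481 0.489] [0.231 0.242 0.251]
scene 0.248 11 [0.48  0.486 0.49 ] [0.238 0.241 0.256]
scene 0.256 18 [0.473 0.487 0.493] [0.237 0.244 0.252]
scene 0.264 21 [0.471 0.486 0.494] [0.238 0.242 0.255]
scene 0.272 19 [0.477 0.487 0.493] [0.237 0.244 0.253]
scene 0.28 9 [0.474 0.479 0.491] [0.236 0.238 0.243]
scene 0.288 22 [0.454 0.481 0.509] [0.235 0.238 0.254]
scene 0.296 45 [0.447 0.487 0.514] [0.233 0.238 0.256]
scene 0.304 36 [0.44  0.492 0.516] [0.232 0.238 0.257]
scene 0.312 51 [0.438 0.493 0.525] [0.231 0.236 0.257]
side 0.2 70 [0.467 0.471 0.475] [0.219 0.253 0.282]
side 0.208 64 [0.468 0.471 0.476] [0.219 0.252 0.281]
side 0.216 71 [0.468 0.471 0.475] [0.22  0.25  0.281]
side 0.224 77 [0.467 0.472 0.
[... 569 characters left out ...]
0.312 109 [0.432 0.469 0.521] [0.242 0.261 0.268]
255 [[0.4691, 0.2708, 0.238], [0.4735, 0.2712, 0.2378], [0.4783, 0.2715, 0.2374]]
275 [[0.4699, 0.2624, 0.2408], [0.4743, 0.2627, 0.2404], [0.4792, 0.263, 0.24]]
288 [[0.4706, 0.255, 0.2389], [0.475, 0.2563, 0.2405], [0.48, 0.2566, 0.2401]]
293 [[0.4704, 0.2608, 0.255], [0.4745, 0.2612, 0.255], [0.4789, 0.2619, 0.2554]]
300 [[0.4706, 0.2607, 0.2607], [0.4745, 0.2612, 0.261], [0.4789, 0.2615, 0.2606]]
310 [[0.4708, 0.2599, 0.2673], [0.4745, 0.2612, 0.2688], [0.4786, 0.2618, 0.2691]]
320 [[0.4709, 0.2609, 0.2761], [0.4745, 0.2613, 0.2763], [0.4785, 0.2612, 0.2754]]
330 [[0.4711, 0.261, 0.283], [0.4745, 0.2609, 0.2822], [0.4783, 0.2611, 0.2819]]
```

Request:
move_arm(
  moves="0 0 0 0;0 0 0 0;0 0 0 0;0 0 0 0;0 0 0 0;0 0 0 0;0 0 0 0;0 0 0 0;0 0 0 0;0 0 0 0",
  grip=0.45,
)

```text
clock: 7.78
position: [0.477, 0.2495, 0.2137]
tool_rot: [-3.142, -0.0, 1.675]
force: [-0.4, 0.7, -0.1]
grip_width: 0.039
```

Run:
```python
from h import *
togo(); print("pinch_z",bot.pinch_z)
for n in ("side","scene"):
    p=bot.grab_frame(n); X,c,u,v=cloud(p)
    if n=="side": save(p,"side3.png",(200,190,320,300),5)
    for z in np.arange(.212,.34,.008):
        k=(np.abs(X[:,0]-.478)<.08)&(np.abs(X[:,1]-.25)<.035)&(X[:,2]>=z)&(X[:,2]<z+.008)
        if k.sum():print(n,z.round(3),k.sum(),np.percentile(X[k,0],[1,5,50,95,99]).round(3),np.percentile(X[k,1],[5,50,95]).round(3))
```

```text
t 7.78 pos [0.477  0.2495 0.2137] rot [-3.1416 -0.      1.6748] F [-0.43  0.71 -0.07] w 0.039
pinch_z 0.0187
side 0.212 69 [0.466 0.467 0.471 0.475 0.476] [0.22  0.255 0.282]
side 0.22 49 [0.467 0.468 0.47  0.474 0.478] [0.229 0.262 0.282]
side 0.228 91 [0.468 0.468 0.473 0.483 0.486] [0.247 0.271 0.283]
side 0.236 58 [0.468 0.469 0.478 0.484 0.487] [0.243 0.258 0.27 ]
side 0.244 22 [0.451 0.451 0.497 0.5   0.501] [0.244 0.255 0.262]
side 0.252 59 [0.445 0.445 0.496 0.503 0.507] [0.242 0.254 0.262]
side 0.26 61 [0.444 0.445 0.455 0.5   0.511] [0.242 0.254 0.262]
side 0.268 73 [0.444 0.445 0.495 0.502 0.508] [0.243 0.254 0.263]
side 0.276 48 [0.444 0.446 0.496 0.501 0.505] [0.243 0.255 0.263]
side 0.284 54 [0.439 0.445 0.498 0.506 0.513] [0.245 0.258 0.265]
side 0.292 121 [0.426 0.428 0.456 0.519 0.525] [0.24  0.257 0.267]
side 0.3 106 [0.423 0.425 0.455 0.528 0.532] [0.237 0.257 0.267]
side 0.308 98 [0.421 0.422 0.452 0.528 0.533] [0.238 0.258 0.268]
side 0.316 160 [0.418 0.419 0.457 0.527 0.532] [0.236 0.257 0.269]
side 0.324 135 [0.416 0.417 0.476 0.532 0.535] [0.238 0.262 0.269]
s
[... 565 characters left out ...]
 0.51  0.513] [0.236 0.245 0.256]
scene 0.268 29 [0.448 0.453 0.499 0.511 0.512] [0.236 0.245 0.256]
scene 0.276 29 [0.453 0.456 0.46  0.511 0.512] [0.235 0.244 0.252]
scene 0.284 21 [0.452 0.453 0.458 0.51  0.51 ] [0.234 0.24  0.251]
scene 0.292 48 [0.434 0.439 0.461 0.527 0.53 ] [0.232 0.242 0.257]
scene 0.3 51 [0.428 0.431 0.508 0.53  0.532] [0.232 0.24  0.26 ]
scene 0.308 49 [0.425 0.431 0.503 0.534 0.537] [0.231 0.242 0.259]
scene 0.316 68 [0.425 0.43  0.499 0.537 0.538] [0.23  0.238 0.261]
scene 0.324 64 [0.416 0.424 0.495 0.539 0.542] [0.23  0.236 0.261]
scene 0.332 56 [0.415 0.422 0.5   0.542 0.545] [0.23  0.239 0.256]
scene 0.34 84 [0.415 0.421 0.511 0.544 0.545] [0.228 0.242 0.264]
```

View pics/side3.png

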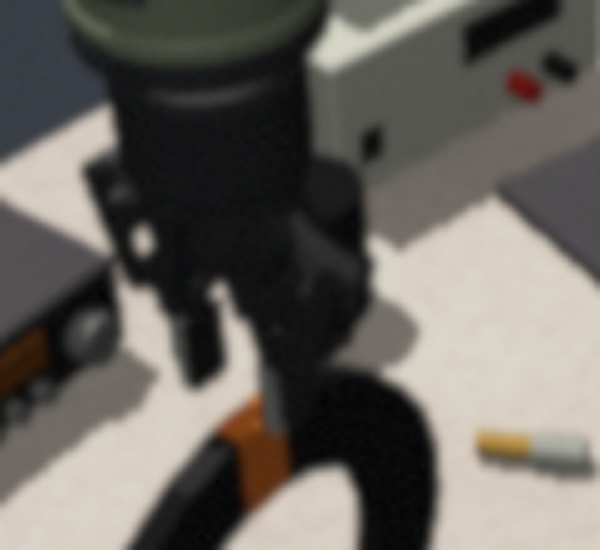

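Tips are really at z ≈ 0.248 while the reported TCP is 0.214. Two cameras and the wrist depth agree on this, so there is an offset of about 34 mm along the tool. I descend 30 mm with the gap open around the rim and look again.

Request:
move_arm(
  moves="0 0 4 0;0 0 8 0;0 0 12 0;0 0 16 0;0 0 20 0;0 0 24 0;0 0 28 0;0 0 30 0;0 0 30 0;0 0 30 0",
)

```text
clock: 8.72
position: [0.477, 0.2495, 0.1837]
tool_rot: [-3.141, -0.0, 1.675]
force: [0.4, 0.2, 0.5]
grip_width: 0.0386
```

Run:
```python
from h import *
togo()
for n in ("side","scene"):
    p=bot.grab_frame(n); X,c,u,v=cloud(p)
    for z in np.arange(.192,.29,.006):
        k=(np.abs(X[:,0]-.478)<.08)&(np.abs(X[:,1]-.25)<.02)&(X[:,2]>=z)&(X[:,2]<z+.006)
        a=k&(X[:,0]<.466); b=k&(X[:,0]>.493)
        print(n,z.round(3),k.sum(),a.sum(),b.sum(),X[a,0].mean().round(3) if a.sum() else '',X[b,0].mean().round(3) if b.sum() else '')
```

```text
t 8.72 pos [0.477  0.2495 0.1837] rot [-3.1415 -0.      1.6748] F [0.44 0.21 0.52] w 0.0386
side 0.192 16 0 0  
side 0.198 15 0 0  
side 0.204 17 0 0  
side 0.21 20 1 1 0.453 0.505
side 0.216 23 5 1 0.452 0.498
side 0.222 50 15 19 0.45 0.498
side 0.228 66 23 25 0.449 0.498
side 0.234 121 23 23 0.449 0.498
side 0.24 44 19 23 0.448 0.498
side 0.246 43 18 25 0.449 0.499
side 0.252 38 11 27 0.448 0.499
side 0.258 40 13 27 0.446 0.502
side 0.264 93 53 40 0.442 0.506
side 0.27 81 47 34 0.438 0.515
side 0.276 56 31 24 0.439 0.518
side 0.282 104 77 19 0.446 0.513
side 0.288 102 54 33 0.439 0.521
scene 0.192 10 0 0  
scene 0.198 12 0 0  
scene 0.204 5 0 0  
scene 0.21 11 0 0  
scene 0.216 10 1 3 0.455 0.502
scene 0.222 21 6 8 0.458 0.505
scene 0.228 31 11 12 0.459 0.507
scene 0.234 52 13 13 0.458 0.507
scene 0.24 28 11 11 0.459 0.506
scene 0.246 19 13 6 0.458 0.506
scene 0.252 18 12 6 0.457 0.507
scene 0.258 16 12 4 0.453 0.506
scene 0.264 40 19 21 0.451 0.515
scene 0.27 34 12 22 0.445 0.522
scene 0.276 23 8 15 0.439 0.521
scene 0.282 48 13 32 0.445 0.509
scene 0.288 48 14 30 0.435 0.52
```

Request:
move_arm(
  moves="0 0 -1 0;0 0 -1 0;0 0 -1 0;0 0 -1 0;0 0 -1 0;0 0 -1 0;0 0 -1 0;0 0 -1 0;0 0 -1 0;0 0 -1 0",
  grip=0,
  grip_force=90,
)

```text
clock: 9.65
position: [0.4775, 0.2497, 0.1853]
tool_rot: [3.14, -0.0, 1.675]
force: [-0.0, -0.1, 6.5]
grip_width: 0.0118
```

Request:
move_arm(
  moves="0 0 -3 0;0 0 -8 0;0 0 -14 0;0 0 -22 0;0 0 -32 0;0 0 -45 0;0 0 -60 0;0 0 -75 0;0 0 -90 0;0 0 -100 0",
)

```text
clock: 10.48
position: [0.4772, 0.2498, 0.2869]
tool_rot: [3.14, -0.001, 1.675]
force: [0.0, -0.5, -3.0]
grip_width: 0.0122
```

```bash
sed -n 1,200p fit.py > fit2.py
python3 - <<'E'
from h import *
togo()
p=bot.grab_frame("side"); q=bot.grab_frame("scene")
f=np.hstack([cv2.resize(p["frame"],(400,300)),cv2.resize(q["frame"],(400,300))]); cv2.imwrite("pics/lift.png",f[:,:,::-1])
for n,p in (("side",p),("scene",q)):
    X,c,u,v=cloud(p); r,g,b=c.astype(int).T
    o=(np.abs(X[:,0]-.478)<.08)&(np.abs(X[:,1]-.25)<.08)&(r>110)&(g<r-30)&(b<80)&(X[:,2]>.24); print(n,"orange",o.sum(),X[o].mean(0),X[o].min(0),X[o].max(0))
    # hook
    # projection directions of hook axis candidates
E
```

```text
t 10.48 pos [0.4772 0.2498 0.2869] rot [ 3.1401e+00 -6.0000e-04  1.6749e+00] F [ 0.02 -0.53 -3.02] w 0.0122
side orange 6 [0.47525626 0.2589537  0.33255397] [0.47004475 0.25328365 0.29717812] [0.47832472 0.26306551 0.34061223]
scene orange 4 [0.48657072 0.24213721 0.3004992 ] [0.48404294 0.23889909 0.29886279] [0.48819446 0.24646053 0.303885  ]
```

View pics/lift.png

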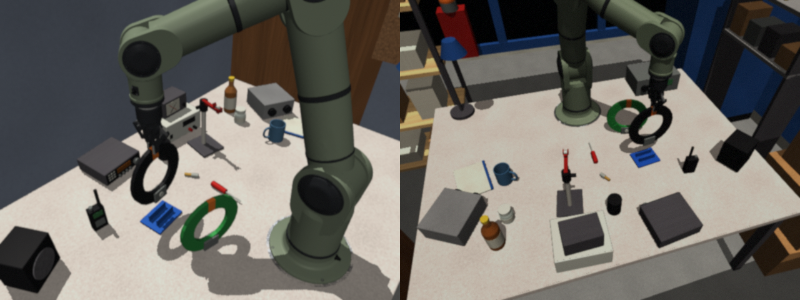

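```bash
cat > base.py <<'E'
from h import *
from scipy.optimize import minimize, differential_evolution
def rays(p):
    K=np.array(p["K"]); v,u=np.mgrid[0:480,0:640]
    d=np.stack([(u-K[0,2])/K[0,0],-(v-K[1,2])/K[1,1],-np.ones_like(u,float)],-1)@att(p).T
    return d
data=[];hooks=[]
for n in ("scene","side"):
    fs=[bot.grab_frame(n) for _ in range(3)]; p=fs[-1]; f=np.mean([q["frame"] for q in fs],0)
    d=rays(p); e=np.array(p["eye"]); Xd=e+d*p["z_map"][...,None]
    t=(.012-e[2])/d[...,2]; X=e+d*t[...,None]
    near=np.hypot(X[...,0]-.64,X[...,1]+.188)<.13
    ok=near&(Xd[...,2]<.018)&(p["z_map"]>0)
    top=ok&(np.abs(Xd[...,2]-.012)<.0045)&(f.max(-1)<115)
    bg=ok&(f.max(-1)>=115)
    print(n,top.sum(),bg.sum(),np.percentile(f.max(-1)[ok],[5,20,50,80]))
    P=np.r_[X[top][:,:2],X[bg][:,:2]]; L=np.r_[np.ones(top.sum()),np.zeros(bg.sum())]
    data.append((P,L))
    r,g,b=f[...,0],f[...,1],f[...,2]
    h=(r>1.6*g)&(r>1.6*b)&(r>60)&(np.abs(Xd[...,0]-.6)<.1)&(np.abs(Xd[...,1]+.18)<.1)&(Xd[...,2]>.2)
    hooks.append((p,h))
def cost(q,D,s=.0015):
    c=0
    for P,L in D:
        ca,sa=np.cos(q[2]),np.sin(q[2]); w=P-q[:2]; a=w@[ca,sa]; b=w@[-sa,ca]
        m=np.minimum(.07-np.abs(a),.06-np.abs(b)); s_=1/(1+np.exp(-np.clip(m/s,-50,50))); c+=((s_-L)**2).mean()
    return c
for D in ([data[0]],[data[1]],data):
    r=differential_evolution(cost,[(.62,.67),(-.21,-.165),(-.4,0)],args=(D,),seed=1,tol=1e-7)
    q=r.x; o=q[:2]-.075*np.array([np.cos(q[2]),np.sin(q[2])])
    print("base",q[:2].round(4),"yaw",np.degrees(q[2]).round(2),"origin",o.round(4),r.fun.round(4))
# hook: pixel extents in mask vs prediction
ca,sa=np.cos(q[2]),np.sin(q[2])
for p,h in hooks:
    v,u=np.nonzero(h); print("hook px u",u.min(),u.max(),"v",v.min(),v.max())
    for X,Y,Z in ((-27,0,.25),(-27,0,.258),(0,0,.25),(0,8,.25),(0,-8,.25),(69,0,.25)): print((X,Y,Z),np.round(proj(p,[o[0]+X/1e3*ca-Y/1e3*sa,o[1]+X/1e3*sa+Y/1e3*ca,Z]),1))
f=[]
for p,h in hooks:
    v,u=np.nonzero(h); c=(int(u.mean()),int(v.mean())); a=p["frame"][c[1]-30:c[1]+30,c[0]-30:c[0]+30]; f.append(cv2.resize(a,(400,400),interpolation=cv2.INTER_CUBIC)); print("crop org",c[0]-30,c[1]-30)
cv2.imwrite("pics/hook.png",np.hstack(f)[:,:,::-1])
E
python3 base.py
```

```text
scene 1390 2621 [ 60.33333333  62.33333333 192.33333333 194.66666667]
side 945 1805 [ 64.66666667  81.33333333 121.         217.33333333]
base [ 0.6461 -0.1914] yaw -11.53 origin [ 0.5726 -0.1764] 0.0089
base [ 0.6403 -0.1812] yaw -11.86 origin [ 0.5669 -0.1657] 0.0093
base [ 0.6441 -0.1877] yaw -11.51 origin [ 0.5706 -0.1727] 0.0549
hook px u 261 268 v 240 276
(-27, 0, 0.25) [265.6 239.8]
(-27, 0, 0.258) [265.4 237.7]
(0, 0, 0.25) [265.7 247.3]
(0, 8, 0.25) [268.8 247.1]
(0, -8, 0.25) [262.6 247.5]
(69, 0, 0.25) [266.  267.6]
hook px u 322 354 v 158 179
(-27, 0, 0.25) [351.8 175.6]
(-27, 0, 0.258) [351.9 172.9]
(0, 0, 0.25) [345.3 171.2]
(0, 8, 0.25) [342.9 172.2]
(0, -8, 0.25) [347.6 170.2]
(69, 0, 0.25) [329.2 160.4]
crop org 234 231
crop org 307 138
```

View pics/hook.png

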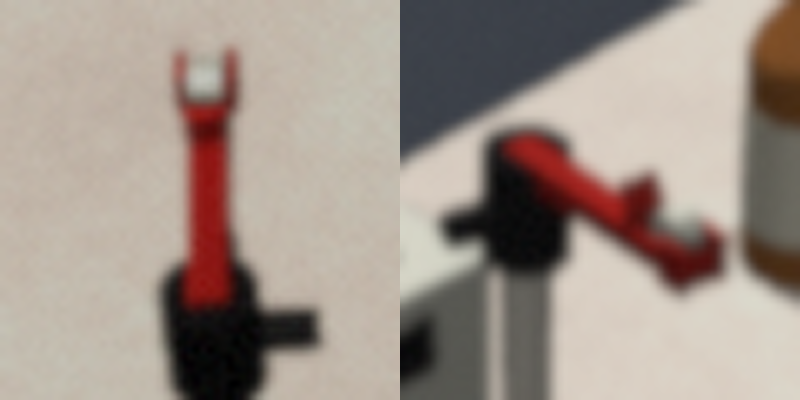

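Loop held and lifted. In the scene crop, the white roller between the cheeks is at pixel (265,243); in the side crop the hook tip is at (353,176). The cameras disagree by several mm, so I'll servo relative to the hook. Now to a stand-off 100 mm before the throat.

```bash
python3 -c "
from h import *
togo((.472,-.151,.287,78.3))"
```

```text
t 10.88 pos [0.4768 0.2493 0.284 ] rot [-3.1405e+00  3.0000e-04  1.6748e+00] F [ 0.86 -0.41 -3.45] w 0.0119
(0.472, -0.151, 0.287, 78.3) -> [-397.7  -46.3   -2.8] yaw 0.308
```

Request:
move_arm(
  moves="-10 -1 0 0.02;-28 -3 0 0.04;-52 -6 0 0.07;-80 -9 0 0.1;-110 -13 0 0.13;-140 -16 0 0.16;-170 -20 0 0.19;-200 -23 0 0.22;-230 -27 0 0.25;-260 -30 0 0.28",
)

```text
clock: 11.72
position: [0.4735, -0.0143, 0.2846]
tool_rot: [-3.141, 0.0, 1.392]
force: [0.7, -0.9, -3.9]
grip_width: 0.0118
```

```bash
python3 -c "
from h import *
togo((.472,-.151,.287,78.3))"
```

```text
t 11.72 pos [ 0.4735 -0.0143  0.2846] rot [-3.1415e+00  3.0000e-04  1.3920e+00] F [ 0.67 -0.86 -3.94] w 0.0118
(0.472, -0.151, 0.287, 78.3) -> [-134.8   22.8   -2.4] yaw 0.025
```

Request:
move_arm(
  moves="-28 5 0 0.01;-55 9 -2 0.02;-80 14 -2 0.025;-105 18 -2 0.025;-123 21 -2 0.025;-132 23 -2 0.025;-135 23 -2 0.025;-135 23 -2 0.025;-135 23 -2 0.025;-135 23 -2 0.025",
)

```text
clock: 12.55
position: [0.4733, -0.1479, 0.2868]
tool_rot: [3.142, -0.0, 1.371]
force: [0.3, -0.9, -3.7]
grip_width: 0.012
```

```bash
cat > rel.py <<'E'
from h import *
def loopfit(n,p):
    """black ring by vertical-plane fit near the TCP"""
    o=bot.observe(); t=o["position"]; X,c,u,v=cloud(p)
    k=(np.hypot(X[:,0]-t[0],X[:,1]-t[1])<.13)&(c.max(1)<75)&(X[:,2]>.15)&(X[:,2]<.31)
    P=X[k]; best=None; rng=np.random.default_rng(0)
    for _ in range(300):
        a,d=P[rng.choice(len(P),2,False)][:,:2]; w=d-a
        if np.hypot(*w)<.05: continue
        nn=np.array([-w[1],w[0]])/np.hypot(*w); s=np.abs((P[:,:2]-a)@nn)<.003
        if best is None or s.sum()>best.sum(): best=s
    Q=P[best]; m=Q[:,:2].mean(0); V=np.linalg.eigh(np.cov((Q[:,:2]-m).T))[1]; d=V[:,1]*np.sign(V[1,1])
    nrm=np.array([d[1],-d[0]]); s=(Q[:,:2]-m)@d; e=np.array(p["eye"])[:2]
    side=np.sign((e-m)@nrm); mid=m+d*(s.min()+s.max())/2-nrm*side*.007
    # z by circle fit of outer pts not needed: report ring pts z range
    print(n,len(Q),"ring centre",mid.round(4),"normal deg",np.degrees(np.arctan2(nrm[1],nrm[0])).round(2),"ext",np.ptp(s).round(4),"zmin",X[(np.abs((X[:,:2]-m)@nrm)<.004)&(np.abs((X[:,:2]-m)@d)<.1)&(c.max(1)<75)][:,2].min().round(3))
    return mid
if __name__=="__main__":
    togo()
    fs={n:bot.grab_frame(n) for n in ("scene","side")}
    for n,p in fs.items(): loopfit(n,p)
    a,b=fs["scene"]["frame"][130:330,180:380],fs["side"]["frame"][90:290,270:470]
    cv2.imwrite("pics/stand.png",np.hstack([cv2.resize(a,(400,400),interpolation=2),cv2.resize(b,(400,400),interpolation=2)])[:,:,::-1])
E
python3 rel.py
```

```text
t 12.55 pos [ 0.4733 -0.1479  0.2868] rot [ 3.1415e+00 -3.0000e-04  1.3712e+00] F [ 0.27 -0.87 -3.68] w 0.012
scene 1440 ring centre [ 0.4736 -0.1489] normal deg -11.48 ext 0.2196 zmin 0.113
side 1611 ring centre [ 0.4748 -0.1467] normal deg -11.36 ext 0.2233 zmin 0.114
```

View pics/stand.png

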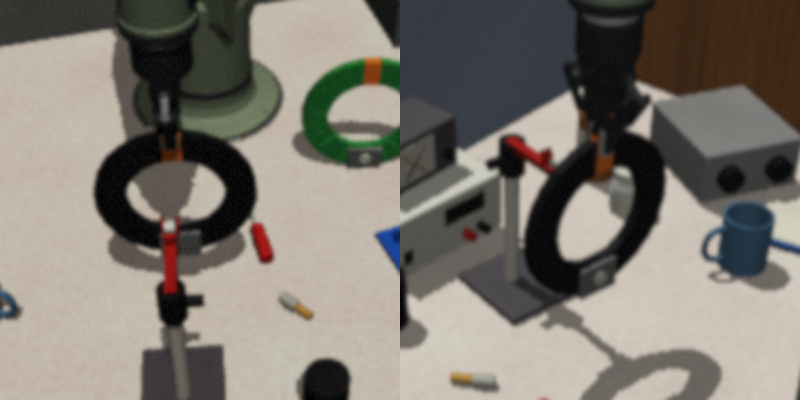

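Ring and TCP agree in both cameras to 1–2 mm here (ring seen at scene crop centre (175,185), hook tip at (170,225)), so the calibration is fine and the base masks were biased. I locate the hook from its own pixels.

Run:
```python
from h import *
def at(p,uv,z):
    a=world(p,uv,1.0)-np.array(p["eye"]); e=np.array(p["eye"]); return (e+a*(z-e[2])/a[2])
s=bot.grab_frame("scene"); 
for z in (.245,.255):
  for nm,uv in (("arm far",(265.7,274.5)),("arm mid",(265.35,251)),("roller",(264.75,242.7)),("cheek end",(264.9,239))): print(z,nm,at(s,uv,z)[:2].round(4))
# averaged colour columns per row in scene, hook rows
f=np.mean([bot.grab_frame("scene")["frame"].astype(float) for _ in range(4)],0)
zm=s["z_map"]
for v in range(237,280,2):
    r,g,b=f[v,255:277].T; w=np.clip((r-np.maximum(g,b)-30),0,None); 
    if w.sum()>60: 
        u=(w*np.arange(255,277)).sum()/w.sum(); X=world(s,(u,v)); print(v,u.round(2),X.round(4))
# white roller (bright)
sub=f[234:252,255:275]; 
q=bot.grab_frame("side"); print(bot.search_frame(s,"stand")[:1], [ (d["at"],d["conf"],at(s,d["at"],.225).round(4)) for d in bot.pinpoint(s,"seat_low")])
print([(d["at"],d["conf"],at(s,d["at"],0).round(4)) for d in bot.pinpoint(s,"stand")],[(d["at"],d["conf"],at(q,d["at"],0).round(4)) for d in bot.pinpoint(q,"stand")])
```

```text
0.245 arm far [ 0.6556 -0.1913]
0.245 arm mid [ 0.5785 -0.1758]
0.245 roller [ 0.5492 -0.1712]
0.245 cheek end [ 0.5362 -0.168 ]
0.255 arm far [ 0.6638 -0.1922]
0.255 arm mid [ 0.5876 -0.1769]
0.255 roller [ 0.5586 -0.1724]
0.255 cheek end [ 0.5457 -0.1692]
239 265.46 [ 0.5505 -0.1684  0.2596]
241 264.53 [ 0.5608 -0.1727  0.2638]
247 264.37 [ 0.5827 -0.1777  0.2653]
249 264.12 [ 0.5848 -0.1791  0.2604]
251 264.59 [ 0.5797 -0.1779  0.2468]
253 264.67 [ 0.5851 -0.179   0.2453]
255 264.69 [ 0.5955 -0.1808  0.2494]
257 264.71 [ 0.5989 -0.1818  0.2457]
259 264.66 [ 0.6061 -0.1834  0.2463]
261 264.65 [ 0.6144 -0.185   0.2482]
263 264.67 [ 0.6179 -0.186   0.2447]
265 264.71 [ 0.6277 -0.1876  0.2486]
267 264.75 [ 0.6337 -0.1888  0.248 ]
269 264.81 [ 0.6394 -0.1899  0.2471]
271 264.65 [ 0.6466 -0.1918  0.2483]
273 264.56 [ 0.652  -0.1932  0.2473]
275 264.47 [ 0.6561 -0.1945  0.2448]Traceback (most recent call last):
  File "<stdin>", line 16, in <module>
ValueError: only the last four pictures can be asked about
```

```bash
python3 -c "
from h import *
togo((.5714,-.174,.287,78.2))"
```

```text
t 12.95 pos [ 0.4732 -0.149   0.2867] rot [ 3.1415 -0.      1.37  ] F [-0.15  0.52 -3.96] w 0.0121
(0.5714, -0.174, 0.287, 78.2) -> [ -4.9 101.2  -0.3] yaw 0.005
```

Request:
move_arm(
  moves="-4 6 0 0.005;-5 16 0 0.005;-5 28 0 0.005;-5 40 0 0.005;-5 52 0 0.005;-5 64 0 0.005;-5 76 0 0.005;-5 87 0 0.005;-5 96 0 0.005;-5 101 0 0.005",
)

```text
clock: 13.78
position: [0.5724, -0.1745, 0.2861]
tool_rot: [-3.141, -0.0, 1.365]
force: [0.2, -0.1, -3.8]
grip_width: 0.0125
```

Run:
```python
from h import *
from rel import loopfit
togo((.5714,-.174,.287,78.2))
s,q=bot.grab_frame("scene"),bot.grab_frame("side")
loopfit("scene",s); loopfit("side",q)
t=bot.observe()["position"]
def crop(p):
    u,v=map(int,proj(p,[t[0],t[1],.27])); return cv2.resize(p["frame"][v-40:v+40,u-40:u+40],(400,400),interpolation=2),(u-40,v-40)
a,b=crop(s),crop(q); print(a[1],b[1]); cv2.imwrite("pics/over.png",np.hstack([a[0],b[0]])[:,:,::-1])
```

```text
t 13.78 pos [ 0.5724 -0.1745  0.2861] rot [-3.1413e+00 -4.0000e-04  1.3645e+00] F [ 0.15 -0.07 -3.82] w 0.0125
(0.5714, -0.174, 0.287, 78.2) -> [ 0.3 -1.1 -0.9] yaw -0.0
scene 1597 ring centre [ 0.5729 -0.1747] normal deg -11.66 ext 0.2215 zmin 0.009
side 1511 ring centre [ 0.5745 -0.1713] normal deg -11.78 ext 0.2253 zmin 0.005
(224, 202) (305, 124)
```

View pics/over.png

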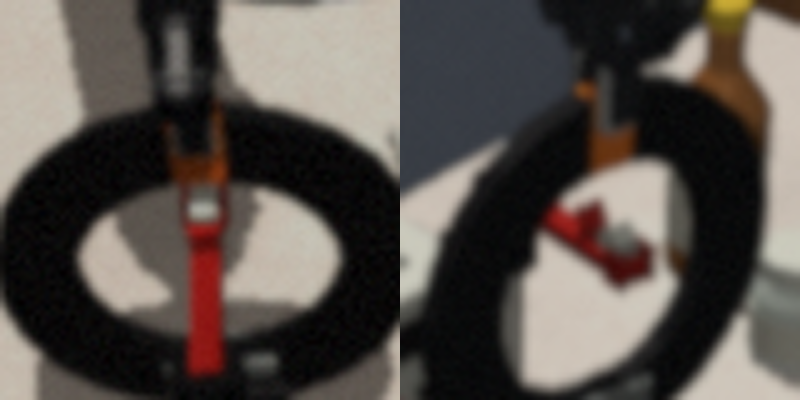

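Run:
```python
from h import *
s,q=bot.grab_frame("scene"),bot.grab_frame("side")
o=np.array([.569,-.1735]);a=np.radians(-11.8);n=np.array([np.cos(a),np.sin(a)]);m=np.array([-n[1],n[0]])
S=.246
for nm,x,y,z in (("tip end top",-27,0,9),("tip end bot",-27,0,-5),("tip cheek +y corner top",-27,8,9),("roller ctr",-9,0,8),("seat ctr",0,0,0),("backstop top",9,0,8),("lead top?",17,0,20)):
    X=np.r_[o+n*x/1e3+m*y/1e3,S+z/1e3]; f=lambda p,c:((np.array(proj(p,X))-c)*5).round(0)
    print(nm,"scene crop",f(s,(224,202)),"side crop",f(q,(305,124))+[400,0])
# red/white points in depth, stand coords, several frames
for nm,p in (("scene",s),("side",q)):
    X,c,u,v=cloud(p); r,g,b=c.astype(int).T; w=X[:,:2]-o; A=w@n*1e3; B=w@m*1e3
    k=(np.abs(B)<14)&(A>-35)&(A<40)&(X[:,2]>.225)&(X[:,2]<.275)&((r>1.5*g)|(r>120))
    for lo in range(-35,40,5):
        j=k&(A>=lo)&(A<lo+5); 
        if j.sum(): print(nm,lo,j.sum(),"zmax",X[j,2].max().round(3),"B",B[j].min().round(1),B[j].max().round(1))
```

```text
tip end top scene crop [206. 180.] side crop [638. 250.]
tip end bot scene crop [208. 199.] side crop [637. 273.]
tip cheek +y corner top scene crop [221. 180.] side crop [625. 255.]
roller ctr scene crop [206. 207.] side crop [616. 237.]
seat ctr scene crop [207. 230.] side crop [604. 243.]
backstop top scene crop [206. 232.] side crop [594. 223.]
lead top? scene crop [204. 228.] side crop [585. 196.]
scene -25 4 zmax 0.258 B -13.1 7.7
scene -20 3 zmax 0.26 B -13.3 7.7
scene -15 10 zmax 0.258 B -11.9 9.7
scene -10 8 zmax 0.263 B -12.0 7.4
scene -5 18 zmax 0.262 B -8.2 2.6
scene 0 1 zmax 0.264 B -4.9 -4.9
scene 10 17 zmax 0.266 B -8.8 4.6
scene 15 23 zmax 0.268 B -9.6 5.5
scene 20 9 zmax 0.268 B -8.8 5.8
scene 25 9 zmax 0.252 B -8.7 6.0
scene 30 14 zmax 0.251 B -8.6 6.1
scene 35 11 zmax 0.25 B -8.7 6.2
side -30 9 zmax 0.254 B -9.6 10.5
side -25 23 zmax 0.255 B -11.8 12.7
side -20 18 zmax 0.261 B -10.8 12.3
side -15 11 zmax 0.266 B -12.7 12.7
side -10 7 zmax 0.263 B -9.6 10.1
side -5 5 zmax 0.248 B 5.0 6.6
side 0 7 zmax 0.247 B 3.4 9.1
side 5 18 zmax 0.261 B -5.7 10.3
side 10 20 zmax 0.263 B -8.3 7.5
side 15 16 zmax 0.266 B -11.0 8.5
side 20 7 zmax 0.263 B -6.4 7.9
side 25 8 zmax 0.247 B -0.8 10.5
side 30 7 zmax 0.247 B -5.0 8.6
side 35 12 zmax 0.249 B -6.2 8.8
```

Request:
move_arm(
  moves="0 -1 2 0;0 -2 5 0;0 -2 9 0;0 -2 13 0;0 -2 17 0;0 -2 20 0;0 -2 22 0;0 -2 23 0;0 -2 23 0;0 -2 23 0",
)

```text
clock: 14.82
position: [0.5692, -0.1738, 0.2638]
tool_rot: [3.142, -0.0, 1.365]
force: [0.6, 0.3, -4.0]
grip_width: 0.0123
```

```bash
python3 -c "
from h import *
togo()
F=[]
"
```

```text
t 14.82 pos [ 0.5692 -0.1738  0.2638] rot [ 3.1415e+00 -1.0000e-04  1.3647e+00] F [ 0.57  0.31 -3.95] w 0.0123
```

Request:
move_arm(
  moves="0 1 1 0;0 1 2 0;0 1 3 0;0 1 3.5 0;0 1 4 0;0 1 4.5 0;0 1 5 0;0 1 5 0;0 1 5 0;0 1 5 0",
)

```text
clock: 15.65
position: [0.5702, -0.174, 0.2587]
tool_rot: [3.142, 0.0, 1.365]
force: [-0.3, 0.0, -4.0]
grip_width: 0.0122
```

Request:
move_arm(
  moves="0 0 0.4 0;0 0 0.8 0;0 0 1.2 0;0 0 1.6 0;0 0 2 0;0 0 2.3 0;0 0 2.5 0;0 0 2.5 0;0 0 2.5 0;0 0 2.5 0",
)

```text
clock: 16.48
position: [0.5702, -0.174, 0.2562]
tool_rot: [3.142, -0.0, 1.365]
force: [-0.0, 0.2, -3.0]
grip_width: 0.012
```

Request:
move_arm(
  moves="0 0 0.4 0;0 0 0.8 0;0 0 1.2 0;0 0 1.6 0;0 0 2 0;0 0 2 0;0 0 2 0;0 0 2 0;0 0 2 0;0 0 2 0",
)

```text
clock: 17.32
position: [0.5702, -0.174, 0.2542]
tool_rot: [3.142, -0.0, 1.365]
force: [0.5, 0.4, -4.4]
grip_width: 0.0117
```

Request:
move_arm(
  moves="0 0 0.4 0;0 0 0.8 0;0 0 1.2 0;0 0 1.6 0;0 0 2 0;0 0 2 0;0 0 2 0;0 0 2 0;0 0 2 0;0 0 2 0",
)

```text
clock: 18.15
position: [0.5702, -0.174, 0.2522]
tool_rot: [3.141, -0.0, 1.365]
force: [1.3, -0.6, -0.4]
grip_width: 0.012
```

Request:
move_arm(
  moves="0 0 0.4 0;0 0 0.8 0;0 0 1.2 0;0 0 1.6 0;0 0 2 0;0 0 2 0;0 0 2 0;0 0 2 0;0 0 2 0;0 0 2 0",
)

```text
clock: 18.98
position: [0.5702, -0.174, 0.2502]
tool_rot: [3.142, -0.0, 1.365]
force: [3.0, -0.3, -1.9]
grip_width: 0.0121
```

Contact with the roller: Fz is up by 2–3 N, with a push towards +x. I continue gently.

Request:
move_arm(
  moves="0 0 0.3 0;0 0 0.6 0;0 0 0.9 0;0 0 1.2 0;0 0 1.5 0;0 0 1.8 0;0 0 2 0;0 0 2 0;0 0 2 0;0 0 2 0",
)

```text
clock: 19.82
position: [0.5702, -0.174, 0.2482]
tool_rot: [-3.142, -0.0, 1.365]
force: [4.3, -1.1, -3.5]
grip_width: 0.0121
```

Request:
move_arm(
  moves="0 0 0.3 0;0 0 0.6 0;0 0 0.9 0;0 0 1.2 0;0 0 1.5 0;0 0 1.8 0;0 0 2 0;0 0 2 0;0 0 2 0;0 0 2 0",
)

```text
clock: 20.65
position: [0.5702, -0.174, 0.2462]
tool_rot: [-3.142, -0.0, 1.365]
force: [4.0, 0.3, -3.2]
grip_width: 0.0121
```

Request:
move_arm(
  moves="0 0 0.3 0;0 0 0.6 0;0 0 0.9 0;0 0 1.2 0;0 0 1.5 0;0 0 1.5 0;0 0 1.5 0;0 0 1.5 0;0 0 1.5 0;0 0 1.5 0",
)

```text
clock: 21.48
position: [0.5702, -0.174, 0.2447]
tool_rot: [-3.142, -0.0, 1.365]
force: [4.3, -0.2, -3.9]
grip_width: 0.0123
```

Request:
move_arm(
  moves="0 0 0.3 0;0 0 0.6 0;0 0 0.9 0;0 0 1.2 0;0 0 1.5 0;0 0 1.5 0;0 0 1.5 0;0 0 1.5 0;0 0 1.5 0;0 0 1.5 0",
)

```text
clock: 22.32
position: [0.5702, -0.174, 0.2432]
tool_rot: [-3.142, -0.0, 1.365]
force: [2.9, 0.3, -3.6]
grip_width: 0.0119
```

Request:
move_arm(
  moves="0 0 0.3 0;0 0 0.6 0;0 0 0.9 0;0 0 1.2 0;0 0 1.5 0;0 0 1.5 0;0 0 1.5 0;0 0 1.5 0;0 0 1.5 0;0 0 1.5 0",
)

```text
clock: 23.15
position: [0.5702, -0.174, 0.2417]
tool_rot: [-3.142, -0.0, 1.365]
force: [3.9, -0.4, -3.4]
grip_width: 0.0117
```

Request:
move_arm(
  moves="0 0 0.3 0;0 0 0.6 0;0 0 0.9 0;0 0 1.2 0;0 0 1.5 0;0 0 1.5 0;0 0 1.5 0;0 0 1.5 0;0 0 1.5 0;0 0 1.5 0",
)

```text
clock: 23.98
position: [0.5702, -0.174, 0.2402]
tool_rot: [-3.142, -0.0, 1.365]
force: [3.6, 0.3, -3.7]
grip_width: 0.012
```

Request:
move_arm(
  moves="0 0 0.3 0;0 0 0.6 0;0 0 0.9 0;0 0 1.2 0;0 0 1.5 0;0 0 1.5 0;0 0 1.5 0;0 0 1.5 0;0 0 1.5 0;0 0 1.5 0",
)

```text
clock: 24.82
position: [0.5702, -0.174, 0.2387]
tool_rot: [3.142, -0.0, 1.365]
force: [3.7, 0.3, -2.0]
grip_width: 0.0119
```

```bash
python3 -c "
from h import *
togo()"
```

```text
t 24.82 pos [ 0.5702 -0.174   0.2387] rot [ 3.1415 -0.      1.3648] F [ 3.69  0.32 -2.01] w 0.0119
```

Request:
move_arm(
  moves="0 0 0.2 0;0 0 0.4 0;0 0 0.6 0;0 0 0.8 0;0 0 0.8 0;0 0 0.8 0;0 0 0.8 0;0 0 0.8 0;0 0 0.8 0;0 0 0.8 0",
)

```text
clock: 25.65
position: [0.5702, -0.174, 0.238]
tool_rot: [3.141, 0.0, 1.365]
force: [2.2, 0.8, 4.6]
grip_width: 0.0118
```

Request:
move_arm(
  moves="0 0 0.2 0;0 0 0.4 0;0 0 0.65 0;0 0 0.65 0;0 0 0.65 0;0 0 0.65 0;0 0 0.65 0;0 0 0.65 0;0 0 0.65 0;0 0 0.65 0",
)

```text
clock: 26.48
position: [0.5703, -0.174, 0.2375]
tool_rot: [3.141, 0.0, 1.365]
force: [1.7, 0.2, 6.4]
grip_width: 0.0125
```

```bash
python3 -c "
from h import *
for _ in range(3): bot.grab_frame('wrist'); togo()"
```

```text
t 26.53 pos [ 0.5703 -0.174   0.2375] rot [3.1412e+00 1.0000e-04 1.3647e+00] F [1.38 0.17 6.55] w 0.012
t 26.58 pos [ 0.5703 -0.174   0.2375] rot [ 3.1413 -0.      1.3647] F [0.46 0.44 6.46] w 0.0116
t 26.63 pos [ 0.5702 -0.174   0.2375] rot [3.1413e+00 1.0000e-04 1.3648e+00] F [1.85 0.61 6.71] w 0.0117
```

Request:
move_arm(
  moves="0 0 0.2 0;0 0 0.4 0;0 0 0.5 0;0 0 0.5 0;0 0 0.5 0;0 0 0.5 0;0 0 0.5 0;0 0 0.5 0;0 0 0.5 0;0 0 0.5 0",
)

```text
clock: 27.47
position: [0.5703, -0.174, 0.2372]
tool_rot: [3.141, 0.0, 1.365]
force: [0.5, -0.0, 10.1]
grip_width: 0.0121
```

```bash
python3 -c "
from h import *
for _ in range(4): bot.grab_frame('wrist'); togo()"
```

```text
t 27.52 pos [ 0.5703 -0.174   0.2372] rot [3.1410e+00 1.0000e-04 1.3647e+00] F [ 2.15 -0.39  9.29] w 0.012
t 27.57 pos [ 0.5703 -0.174   0.2372] rot [3.1411e+00 1.0000e-04 1.3647e+00] F [-0.16  0.48  9.36] w 0.012
t 27.62 pos [ 0.5703 -0.174   0.2372] rot [3.1411e+00 1.0000e-04 1.3647e+00] F [ 0.44 -0.28  8.75] w 0.0121
t 27.67 pos [ 0.5703 -0.174   0.2372] rot [3.1410e+00 1.0000e-04 1.3647e+00] F [1.09 0.05 9.52] w 0.0121
```

Request:
move_arm(
  moves="0 0 0.15 0;0 0 0.15 0;0 0 0.15 0;0 0 0.15 0;0 0 0.15 0;0 0 0.15 0;0 0 0.15 0;0 0 0.15 0;0 0 0.15 0;0 0 0.15 0",
)

```text
clock: 28.5
position: [0.5703, -0.174, 0.2371]
tool_rot: [3.141, 0.0, 1.365]
force: [0.4, 0.7, 10.3]
grip_width: 0.0119
```

```bash
python3 -c "
from h import *
from rel import *
for _ in range(2): bot.grab_frame('wrist'); togo()
for n in ('scene','side'): loopfit(n,bot.grab_frame(n))"
```

```text
t 28.55 pos [ 0.5703 -0.174   0.2371] rot [3.1411e+00 1.0000e-04 1.3647e+00] F [-0.04  0.56 10.84] w 0.012
t 28.6 pos [ 0.5703 -0.174   0.2371] rot [3.1411e+00 1.0000e-04 1.3647e+00] F [ 0.3  -0.29  9.54] w 0.0118
scene 1295 ring centre [ 0.5704 -0.1758] normal deg -11.92 ext 0.2189 zmin 0.009
side 1213 ring centre [ 0.5716 -0.1729] normal deg -11.64 ext 0.2267 zmin 0.06
```

Request:
move_arm(
  moves="0 0 -0.3 0;0 0 -0.6 0;0 0 -0.9 0;0 0 -1.2 0;0 0 -1.4 0;0 0 -1.4 0;0 0 -1.4 0;0 0 -1.4 0;0 0 -1.4 0;0 0 -1.4 0",
)

```text
clock: 29.53
position: [0.5702, -0.174, 0.238]
tool_rot: [3.142, -0.0, 1.365]
force: [2.8, -0.5, 3.6]
grip_width: 0.0124
```

Request:
move_arm(
  moves="0 0 0 0;0 0 0 0;0 0 0 0;0 0 0 0;0 0 0 0;0 0 0 0;0 0 0 0;0 0 0 0;0 0 0 0;0 0 0 0",
  grip=0.6,
)

```text
clock: 30.37
position: [0.5702, -0.174, 0.238]
tool_rot: [-3.142, -0.0, 1.365]
force: [0.0, -0.4, 0.3]
grip_width: 0.051
```

```bash
python3 -c "
from h import *
from rel import *
togo()
for n in ('scene','side'): loopfit(n,bot.grab_frame(n))"
```

```text
t 30.37 pos [ 0.5702 -0.174   0.238 ] rot [-3.1416 -0.      1.3648] F [ 0.04 -0.4   0.33] w 0.051
scene 1254 ring centre [ 0.5709 -0.1745] normal deg -11.69 ext 0.2215 zmin 0.009
side 1123 ring centre [ 0.5721 -0.1721] normal deg -11.67 ext 0.2257 zmin 0.06
```

Released; the tool force is zero and the ring hasn't moved. I retreat straight up and check.

Request:
move_arm(
  moves="0 0 -4 0;0 0 -10 0;0 0 -18 0;0 0 -28 0;0 0 -40 0;0 0 -55 0;0 0 -70 0;0 0 -85 0;0 0 -95 0;0 0 -100 0",
)

```text
clock: 31.3
position: [0.5706, -0.174, 0.3401]
tool_rot: [3.139, 0.0, 1.365]
force: [-0.1, 0.4, 0.0]
grip_width: 0.0512
```

Request:
move_arm(
  moves="0 0 0 0;0 0 0 0;0 0 0 0;0 0 0 0;0 0 0 0;0 0 0 0;0 0 0 0;0 0 0 0;0 0 0 0;0 0 0 0",
)

```text
clock: 32.13
position: [0.5702, -0.174, 0.338]
tool_rot: [-3.142, 0.0, 1.365]
force: [-0.2, -0.4, 1.1]
grip_width: 0.0516
```

Run:
```python
from h import *
from rel import *
togo()
s,q=bot.grab_frame("scene"),bot.grab_frame("side")
loopfit("scene",s); loopfit("side",q)
for n,p in (("scene",s),("side",q)):
    X,c,u,v=cloud(p); r,g,b=c.astype(int).T
    o=(np.hypot(X[:,0]-.571,X[:,1]+.174)<.04)&(r>100)&(g>30)&(g<.6*r)&(b<60)&(X[:,2]>.27); print(n,"orange z max",X[o,2].max().round(4),X[o].mean(0).round(4))
a=s["frame"][150:350,150:350]; b=q["frame"][60:260,250:450]
cv2.imwrite("pics/end.png",np.hstack([cv2.resize(a,(400,400),interpolation=2),cv2.resize(b,(400,400),interpolation=2)])[:,:,::-1])
```

```text
t 32.13 pos [ 0.5702 -0.174   0.338 ] rot [-3.1415  0.      1.3648] F [-0.2  -0.36  1.1 ] w 0.0516
scene 1287 ring centre [ 0.5706 -0.1759] normal deg -11.64 ext 0.2191 zmin 0.006
side 1188 ring centre [ 0.5722 -0.1721] normal deg -11.64 ext 0.2258 zmin 0.059
scene orange z max 0.2962 [ 0.5755 -0.1754  0.2854]
side orange z max 0.2922 [ 0.5647 -0.1703  0.2843]
```

View pics/end.png

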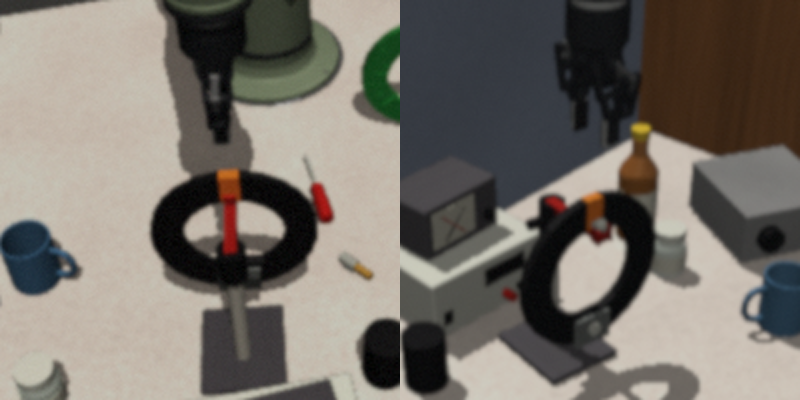

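The ring hangs still on the hook at scene crop (230,225), grey box down, with the gripper clear above it and the bystanders in place. I hand in.

```bash
python3 -c "
from h import *
print(bot.job_done())"
```

```text
the job is handed in; nothing more can be done
None
```

The black loop is hanging on the red J-hook, grey box down, and I handed the job in at about 32 s on the robot clock. The green look-alike was not touched.

**How the hanging went**
- **Roller:** the rim met it at a reported tool height of about 0.253 m. It gave way between the next readings, and the push fell back to the loop's own weight.
- **Seat:** the rim bottomed about 14.5 mm lower.
- **Hold:** I held it on the seat for over 1 s with the hook carrying about 13–14.5 N. That is about 9–10.8 N beyond the loop's own weight. The highest reading was about 14.6 N on the hook, well under 25 N; I only saw forces at the end of each move.
- **Release:** I eased off, though the force did not fall all the way to the bare weight (about 7 N left on the hook). I then opened the fingers and backed straight up 100 mm.

**Last checks**
- **Position:** the ring centre moved less than 2 mm between holding, release and retreat in both cameras. The rim top is at about 0.292–0.296 m, which fits an inner edge down on the seat.
- **Robot:** the force on the tool is near zero.
- **Bystanders:** the mug, screwdriver, adapter and jar, all in the last picture, look unmoved; the handheld radio was out of that crop.

**What failed or disagreed**
- **First grasp:** it closed on air above the rim because the real fingertips were about 33 mm higher than the reported tool position. I corrected this from the depth images before anything was moved.
- **Hook position:** the two cameras put the stand about 12 mm apart. I used the hook's own pixels and then felt for it.
- **Roller joint value:** I could not read it directly, so "past the roller" rests on the forces and depths above.

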